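# Lock the bayonet cap of the blue air-filter pot

### The job

The blue-capped air-filter pot has just got its new cartridge and its bayonet cap still stands up unlocked. First press the blue cap well down against its spring, then twist it a quarter turn clockwise (seen from above) and let go, so that it springs up into its locking notch and stays locked. Leave the yellow-capped pot as it is: it has no cartridge yet.

Things in the scene. Friction and masses are not known exactly. Their poses are not given: they have to be found in the camera images.
- blue_grip (a point): point on the upright finger bar of the blue cap, on its turning axis, 127 mm above the desk while the cap is up. Bar: 56 mm long (point x), 14 mm thick (y), 32 mm tall on a 72 mm disc; the point is 21 mm above the disc, 11 mm below the bar's top. z is up. The cap is captive (moves only down and round) on a grey pot, 80 mm across, blue band, 110 mm square foot screwed to the desk.
- blue_press (a joint): how far the blue cap is pressed in, m: 0 = fully up, 0.015 = bottom stop. The spring pushes up with about 5 N at 0 and 12 N at the stop. The cap turns only while pressed 0.009 to 0.015; let go in the locking notch it springs up to about 0.005 and stays there.
- blue_turn (a joint): how far the blue cap is turned clockwise seen from above, rad: starts at 0 to 0.09 (unlocked, free to rise), end stop 1.66. Not pressed in, it is blocked at 0.12. The locking notch takes it from 1.33 to the stop, 1.57 being right; a light twist does it (under 0.1 N m).
- yellow_grip (a point): the same point on the cap of the yellow pot, which is the same in all but colour (yellow cap and band): to be left as it is

How it is judged:
By the outcome, as a careful person would: the job done as asked, in the order asked, and still so for the second after the job is handed in, with the robot touching nothing.
It also fails if it takes over 32 s, if anything falls off the work surface, if the arm or the gripper's body presses on something with over 40 N, if the wrist force passes 120 N, or if a joint passes its speed limit or range.

### The arm

A 6-joint arm with a two-finger parallel gripper is mounted at the origin on a cart in front of the work surface, level with it; the furniture and walls round the work are solid. World frame = base frame: x ahead of the robot, y to its left, z up, the work surface at z = 0. Lengths are in m, angles in degrees, forces in N, time in s.
With the tool pointing down it reaches from about 0.275 to 0.725 m from the base axis. Payload 15.9 kg.
Tool frame: the origin (TCP) lies midway between the tips of the shut fingers; the grasp point (between the pads) lies 19 mm behind it; z points along the fingers, y is the line along which they close (so a half turn about z gives the same grasp; the last joint's range is limited). The gripper opens to 85 mm and grips with 20 to 120 N. Pads are 22 mm wide; open, the fingers measure 114 mm over their backs; the gripper's body (76 mm by 85 mm) begins 54 mm behind the grasp point. The pads swing forward as they close: fully open they stand 13 mm farther back than shut.
Start: joints at [64.802, 12.198, -1.971, 75.831, 0, 90], TCP at [0.213, 0.452, 0.231] pointing down, gripper open.
Joint ranges: [-170.91, 170.91], [-42.67, 98.43], [-65.05, 77.54], [-120.47, 116.71], [-90, 82.35], [-180, 180]. Speed limits (degrees/s): [108.29, 108.29, 136.94, 147.25, 180, 180].

### API

Orientations are given as [roll, pitch, yaw] about the fixed x, y, z axes, in that order (R = Rz(yaw) Ry(pitch) Rx(roll)).
In Python, from workcell import robot gives the robot as it stands.
- The arm moves only by the shell command python3 -m handwheel 'ROWS' [FORCE]. ROWS is a JSON object of lists of equal length, an entry for each row: "slide": the shift along the tool's x, y, z in cm, a list of three; "roll": the turn about the tool's z in rad; "fingers": the gripper's target within -1 to 1 (shut at 1, half-way at 0, fully open at -1). In form: {"slide": [[dx, dy, dz], ...], "roll": [roll, ...], "fingers": [fingers, ...]}. A call has exactly 5 rows; each row is the pose to reach, as a shift and turn from the pose commanded when the call began, along the tool's axes at that moment; what a row does not reach only later rows make up. A row lasts 1/10 s, in which the tool goes at most 50 mm and 8.59 degrees, less where a joint would pass 70% of its speed; a pose out of reach is approached as far as the arm can. A call with a gripper value outside its range is refused whole. The fingers move at their own pace and stop on an object; FORCE is the grip in N (left out, the last holds). Time passes only in rows, so rows that repeat a pose let the fingers close, or fill a call up. It gives the time, the measured TCP pose, the force, the opening and the grip force at its end, in the units of the state.
- robot.get_state(): the state, without advancing time (a new reading comes with each control period).
- robot.read_camera(name): name is "scene" or "top"; returns a dict with "image" (400x640x3 uint8, red, green, blue), "K" (3x3 intrinsics, pixels), "R" (3x3) and "t" (3): a world point X has camera coordinates R X + t. Camera axes: x right, y down, z forward; pixel columns grow to the right and rows downward; lengths in m; the calibration is good to about 2 mm. A picture is of the moment at which its call begins. There is no depth.
- robot.close_job(): hands the job in; it is judged then, once.
The state is a dict: "t": time; "joints": joint angles; "joint_velocities": joint speeds; "joint_torque": joint torques, N m; "ee_pos": TCP position; "tcp_rot": TCP orientation; "wrist_force": force on the tool from outside, world axes, zero at the start; "ft_torque": the same for the moment, N m; "gripper_width": opening from 0.0 (shut) to 1.0 (fully open); "grasp_force": force on a finger pad.
Only numpy, scipy, OpenCV 4.12 (cv2) and the standard library are available. Lean on these libraries where they do the work, as an engineer would, in place of code of your own. Each camera call takes 0.05 s, during which the arm holds its last target. There are 200 camera calls.

## Working session

There is one attempt and no reset: what is moved stays moved. The work goes in short steps, Python scripts to look and compute and a shell command to move; the robot and the scene stay as the last step left them, time stands still between calls to the robot, and variables do not carry over. Pictures are saved under pics/ and viewed, at most 10 in all, crops included, and the job is handed in when it is done.

```bash
mkdir -p pics; python3 - <<'E'
from workcell import robot
import cv2,numpy as np
for n in("scene","top"):
    d=robot.read_camera(n);cv2.imwrite(f"pics/{n}0.png",d["image"][:,:,::-1])
    np.savez(n+"0.npz",**d)
    print(n,d["K"].tolist(),(-d["R"].T@d["t"]).round(3))
    h=cv2.cvtColor(d["image"],cv2.COLOR_RGB2HSV)
    for c,(a,b) in dict(blue=(100,130),yel=(22,35)).items():
        m=cv2.inRange(h,(a,110,50),(b,255,255))
        k,l,s,ce=cv2.connectedComponentsWithStats(m)
        print(c,[(s[i].tolist(),ce[i].round(1).tolist()) for i in range(1,k) if s[i,4]>60])
s=robot.get_state();print(s)
E
```

```text
scene [[484.81285664052785, 0.0, 323.9034691511174], [0.0, 484.81285664052785, 192.4563788944236], [0.0, 0.0, 1.0]] [-0.009 -0.421  0.783]
blue [([375, 224, 39, 36, 1114], [394.1, 241.1]), ([466, 243, 28, 31, 421], [477.6, 260.7]), ([372, 264, 38, 15, 130], [389.2, 273.3])]
yel [([277, 159, 33, 36, 824], [293.4, 178.5]), ([278, 202, 34, 11, 111], [294.3, 208.6])]
top [[416.33965464249803, 0.0, 323.4385620021717], [0.0, 416.33965464249803, 206.06355548935986], [0.0, 0.0, 1.0]] [0.45  0.04  0.961]
blue [([570, 73, 20, 26, 80], [580.9, 83.2]), ([569, 75, 44, 31, 159], [592.3, 89.2]), ([433, 137, 27, 24, 286], [446.0, 149.4]), ([384, 190, 35, 35, 941], [400.9, 207.3])]
yel [([255, 192, 35, 34, 907], [271.7, 209.1])]
{'t': 0.1, 'joints': array([ 6.47992685e+01,  1.22228682e+01, -2.00434604e+00,  7.58295862e+01,
        1.49178939e-03,  9.00002612e+01]), 'joint_velocities': array([-0.07939618, -0.04402266,  0.15259181, -0.04763808, -0.06738254,
        0.10214639]), 'joint_torque': array([ 1.58488856e-04, -6.87252903e+01,  4.87805736e+01,  1.23140321e-02,
       -6.47208776e-05, -5.51129983e-05]), 'ee_pos': array([0.21276329, 0.45214933, 0.23085999]), 'tcp_rot': array([-1.79943200e+02, -1.49152973e-03,  1.54799006e+02]), 'wrist_force': array([ 0.08245624, -0.41188045,  0.64037899]), 'ft_torque': array([ 0.01163691,  0.00971873, -0.02710123]), 'grasp_force': 0.0, 'gripper_width': 1.0038599852731556}
```

View pics/scene0.png

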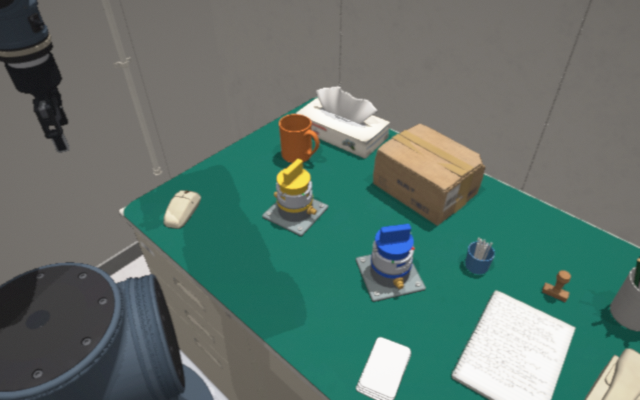

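```bash
python3 -c "
import cv2
i=cv2.imread('pics/top0.png');cv2.imwrite('pics/top0c.png',cv2.resize(i[110:290,230:470],(800,600),interpolation=cv2.INTER_CUBIC))"
```

```text
(no output)
```

View pics/top0c.png

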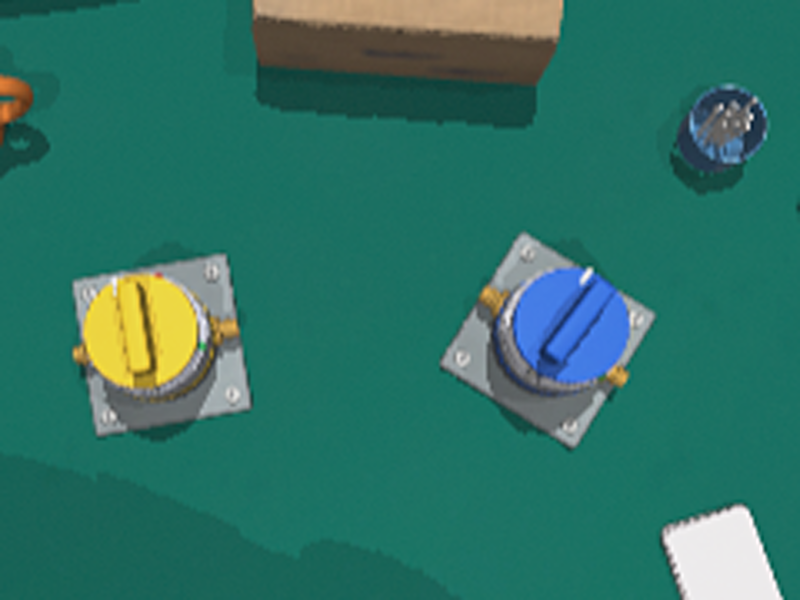

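The scene view shows the blue cap at about (395,240) with a free area round it. The top view puts the blue disc centre at about (401.6,207.5), with its bar running from lower-left to upper-right. The yellow pot is well away at (271,209).

```bash
cat > h.py <<'E'
import cv2,numpy as np
def ray(d,uv,z):
    R,t,K=d["R"],d["t"],d["K"]; c=-R.T@t
    v=R.T@np.linalg.solve(K,[uv[0],uv[1],1.]); return c+v*(z-c[2])/v[2]
def blue(im,box):
    x0,x1,y0,y1=box
    h=cv2.cvtColor(im,cv2.COLOR_RGB2HSV); m=cv2.inRange(h,(100,110,50),(130,255,255)); k=np.zeros_like(m);k[y0:y1,x0:x1]=m[y0:y1,x0:x1];return k
E
python3 - <<'E'
from h import *
d=dict(np.load("top0.npz"));im=d["image"];m=blue(im,(380,422,186,228))
cs,_=cv2.findContours(m,cv2.RETR_EXTERNAL,cv2.CHAIN_APPROX_NONE);c=max(cs,key=cv2.contourArea)
e=cv2.fitEllipse(cv2.convexHull(c));print("ell",e,cv2.minEnclosingCircle(c))
p=ray(d,e[0],.106);print("disc",p, "diam",np.linalg.norm(ray(d,(e[0][0]+e[1][0]/2,e[0][1]),.106)-p)*2)
S=8
crop=cv2.resize(im[186:228,380:422],None,fx=S,fy=S,interpolation=cv2.INTER_CUBIC)
g=cv2.cvtColor(crop,cv2.COLOR_RGB2GRAY)
mm=cv2.erode(cv2.resize(m[186:228,380:422],None,fx=S,fy=S),np.ones((25,25)))
ed=cv2.Canny(g,20,50)&mm
L=cv2.HoughLinesP(ed,1,np.pi/360,25,minLineLength=70,maxLineGap=15)
for l in ([] if L is None else L[:,0]):
    q=[((l[i]+.5)/S-.5+380,(l[i+1]+.5)/S-.5+186) for i in(0,2)]
    a,b=[ray(d,x,.138) for x in q];v=b-a
    print(np.round(q,1).tolist(),a[:2].round(4),b[:2].round(4),"len",np.hypot(*v[:2]).round(3),"ang",np.degrees(np.arctan2(v[1],v[0])).round(1)%180)
# scene: check with pot cap
d=dict(np.load("scene0.npz"))
P=d["R"]@np.array([p[0],p[1],.127])+d["t"];u=d["K"]@P;print("grip in scene",u[:2]/u[2])
cv2.imwrite("pics/c1.png",np.hstack([crop[:,:,::-1],cv2.cvtColor(ed,cv2.COLOR_GRAY2BGR)]))
E
```

```text
ell ((400.9560546875, 207.22377014160156), (34.45515441894531, 34.690284729003906), 84.32693481445312) ((401.0, 207.01922607421875), 17.483064651489258)
disc [ 0.53306466 -0.10219015  0.106     ] diam 0.07051088708837716
[[391.2, 214.4], [404.6, 196.9]] [ 0.5159 -0.0772] [ 0.5504 -0.1046] len 0.044 ang 141.6
[[393.7, 213.4], [407.1, 195.9]] [ 0.5178 -0.0822] [ 0.5523 -0.1096] len 0.044 ang 141.6
[[400.3, 214.8], [411.2, 199.8]] [ 0.5149 -0.0952] [ 0.5445 -0.1175] len 0.037 ang 143.0
[[398.3, 217.6], [406.4, 206.3]] [ 0.5095 -0.0911] [ 0.5316 -0.1077] len 0.028 ang 143.1
[[402.1, 214.9], [410.8, 202.7]] [ 0.5146 -0.0986] [ 0.5387 -0.1166] len 0.03 ang 143.3
[[397.3, 206.2], [405.2, 195.8]] [ 0.5321 -0.0898] [ 0.5526 -0.1059] len 0.026 ang 141.8
[[401.1, 214.1], [409.4, 202.4]] [ 0.5164 -0.0967] [ 0.5393 -0.1139] len 0.029 ang 143.1
grip in scene [395.24329758 229.95195429]
```

View pics/c1.png

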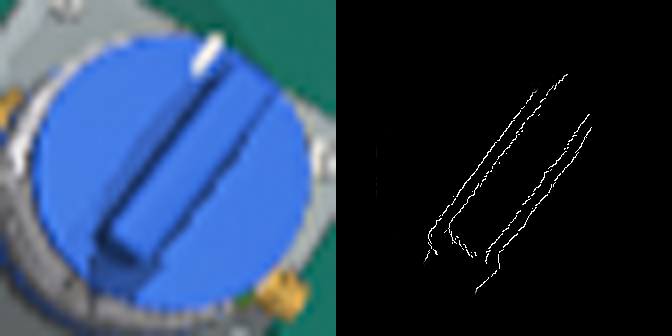

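The crop shows clean parallel bar edges at about 142° world. The mid-line agrees with the disc centre at (0.533, -0.102), and the disc diameter comes out at 70.5 mm against the true 72. I'm starting the approach.

```bash
python3 -m handwheel '{"slide":[[-4,-2.8,0],[-8,-5.6,0],[-12,-8.4,0],[-16,-11.2,0],[-20,-14,0]],"roll":[0.02,0.04,0.06,0.08,0.1],"fingers":[-1,-1,-1,-1,-1]}' 60; python3 -c "
from workcell import robot
s=robot.get_state();print(s['t'],s['ee_pos'],s['tcp_rot'],s['joints'])"
```

```text
t: 0.6
ee_pos: [0.3346, 0.2388, 0.2312]
tcp_rot: [-180.0, 0.0, 149.1]
wrist_force: [0.5, 1.1, -0.5]
gripper_width: 1.001
grasp_force: 0.0
0.6 [0.33456818 0.23876434 0.23119725] [-1.79995104e+02  7.21707824e-05  1.49055096e+02] [ 3.55150772e+01  1.74335472e+00 -1.39934486e+01  7.42676567e+01
 -2.02166697e-03  6.64599814e+01]
```

```bash
python3 -m handwheel '{"slide":[[-4,-2.2,0],[-8,-4.4,0],[-12,-6.6,0],[-16,-8.8,0],[-20,-11,0]],"roll":[0.02,0.05,0.07,0.1,0.119],"fingers":[-1,-1,-1,-1,-1]}'
```

```text
t: 1.1
ee_pos: [0.4497, 0.0415, 0.2312]
tcp_rot: [180.0, -0.0, 142.2]
wrist_force: [0.5, 1.0, -0.0]
gripper_width: 0.998
grasp_force: 0.0
```

```bash
python3 -m handwheel '{"slide":[[-4.4,-1.8,0],[-8.8,-3.6,0],[-13,-5.2,0.5],[-15.4,-6.2,2.5],[-15.4,-6.2,4]],"roll":[0,0,0,0,0],"fingers":[-1,-1,-1,-1,-1]}'; python3 - <<'E'
from workcell import robot
from h import *
for n in("scene","top"):
    d=robot.read_camera(n);np.savez(n+"1.npz",**d);im=d["image"]
    cv2.imwrite(f"pics/{n}1.png",cv2.resize(im[120:300,280:520] if n=="scene" else im[110:290,290:530],(800,600),interpolation=cv2.INTER_CUBIC)[:,:,::-1])
s=robot.get_state();print(s['ee_pos'],s['tcp_rot'])
E
```

```text
t: 1.6
ee_pos: [0.5339, -0.1027, 0.1895]
tcp_rot: [-180.0, -0.0, 142.1]
wrist_force: [-1.3, 0.7, 0.2]
gripper_width: 1.004
grasp_force: 0.0
[ 0.53193065 -0.10032402  0.18896164] [-179.89444529   -0.21294351  142.17777283]
```

View pics/scene1.png

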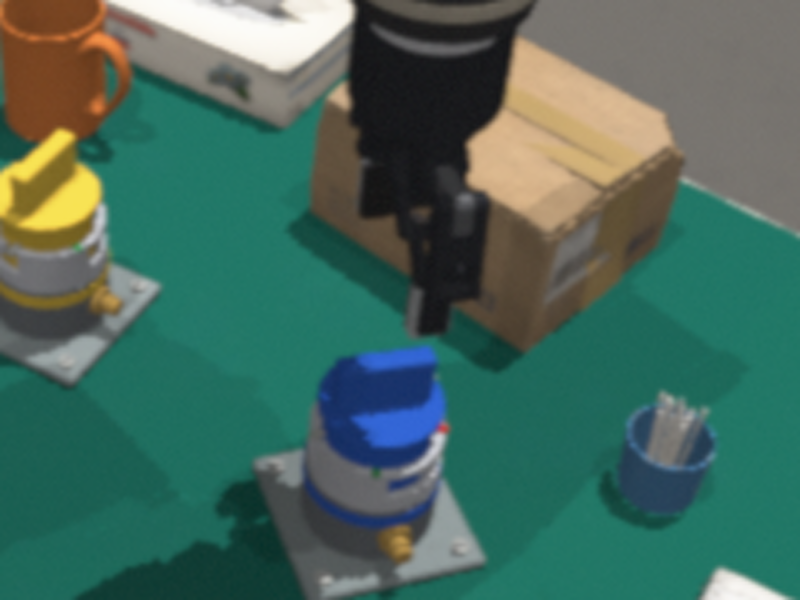

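The fingers stand over the blue bar, with a finger on each side of it. The bar centre in the crop is about (388,365), which agrees with the predicted grip point. Next I descend and grip.

```bash
python3 -m handwheel '{"slide":[[0,0,3],[0,0,5.5],[0,0,7.3],[0,0,8],[0,0,8]],"roll":[0,0,0,0,0],"fingers":[-1,-1,-1,-1,-1]}' 60 && python3 -m handwheel '{"slide":[[0,0,0],[0,0,0],[0,0,0],[0,0,0],[0,0,0]],"roll":[0,0,0,0,0],"fingers":[0,0.3,0.6,1,1]}' 60
```

```text
t: 2.2
ee_pos: [0.5328, -0.0994, 0.1114]
tcp_rot: [-180.0, -0.0, 142.3]
wrist_force: [-0.1, 0.8, 0.1]
gripper_width: 1.0
grasp_force: 0.0
t: 2.7
ee_pos: [0.5325, -0.1007, 0.1115]
tcp_rot: [-179.9, 0.0, 142.2]
wrist_force: [-17.1, -22.7, 1.1]
gripper_width: 0.149
grasp_force: 60.5
```

```bash
python3 -m handwheel '{"slide":[[0,0,0],[0,0,0],[0,0,0],[0,0,0],[0,0,0]],"roll":[0,0,0,0,0],"fingers":[1,1,1,1,1]}' 60;  python3 - <<'E'
from workcell import robot
import numpy as np
s=[robot.get_state() for _ in range(1)][0];print(s['ee_pos'],s['tcp_rot'],s['wrist_force'],s['ft_torque'])
E
```

```text
t: 3.2
ee_pos: [0.5321, -0.1013, 0.1113]
tcp_rot: [-179.8, 0.0, 142.2]
wrist_force: [-8.7, -12.0, 4.1]
gripper_width: 0.149
grasp_force: 61.5
[ 0.5320655  -0.10133549  0.1112935 ] [-1.79810107e+02  1.49604080e-02  1.42185016e+02] [ -8.66603317 -11.96280182   4.10441224] [-2.20837631e+00  1.40695080e+00  1.72434918e-03]
```

Gripped: the opening matches the bar. A 15 N side force acts along tool -y, so I shift 1 mm that way while pressing.

```bash
python3 -m handwheel '{"slide":[[0,-0.1,0.3],[0,-0.1,0.6],[0,-0.1,0.9],[0,-0.1,1.2],[0,-0.1,1.2]],"roll":[0,0,0,0,0],"fingers":[1,1,1,1,1]}' 60;  python3 - <<'E'
from workcell import robot
from h import *
d=robot.read_camera("scene");im=d["image"]
cv2.imwrite("pics/press.png",cv2.resize(im[180:300,340:500],(800,600),interpolation=cv2.INTER_CUBIC)[:,:,::-1])
s=robot.get_state();print(s['ee_pos'],s['wrist_force'],s['ft_torque'])
E
```

```text
t: 3.7
ee_pos: [0.532, -0.1016, 0.0995]
tcp_rot: [-179.9, 0.0, 142.2]
wrist_force: [-7.7, -8.4, 10.8]
gripper_width: 0.15
grasp_force: 62.5
[ 0.53204024 -0.10161194  0.09969447] [-7.70941434 -7.47549335  9.29153883] [-1.24707109  1.27206228  0.01967119]
```

View pics/press.png

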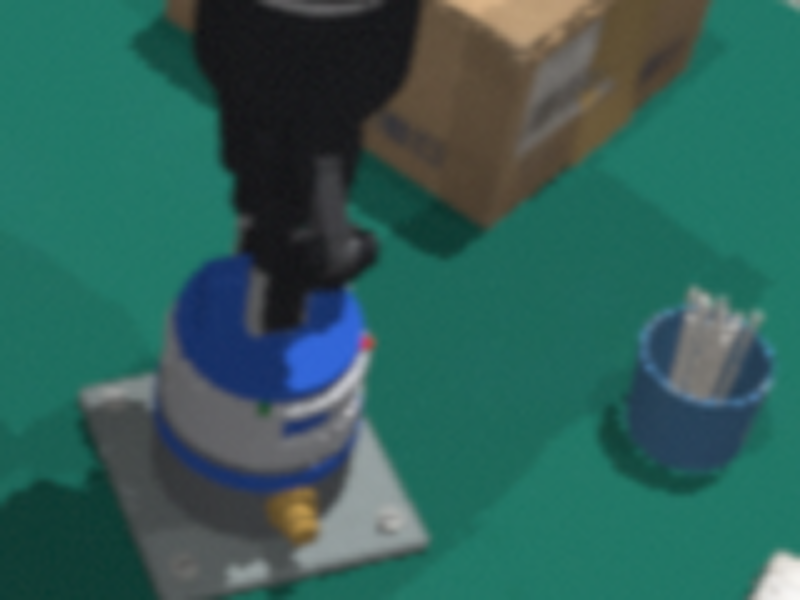

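The cap is now pressed flush, and the reaction of about 10 N matches a 12 mm press. Next is the clockwise twist, which is positive roll about the downward tool z.

```bash
python3 -m handwheel '{"slide":[[0,-0.05,0],[0,-0.05,0],[0,-0.05,0],[0,-0.05,0],[0,-0.05,0]],"roll":[0.1,0.2,0.3,0.4,0.5],"fingers":[1,1,1,1,1]}' 60;  python3 - <<'E'
from workcell import robot
s=robot.get_state();print(s['ee_pos'],s['wrist_force'],s['ft_torque'])
E
```

```text
t: 4.25
ee_pos: [0.5323, -0.1016, 0.1001]
tcp_rot: [180.0, 0.1, 113.3]
wrist_force: [-3.5, -2.6, 8.9]
gripper_width: 0.153
grasp_force: 62.4
[ 0.53234879 -0.10158121  0.10006195] [-3.5049603  -2.59778265  8.86662076] [-0.5618082   0.49062149  0.02532193]
```

```bash
python3 -m handwheel '{"slide":[[0,0,0],[0,0,0],[0,0,0],[0,0,0],[0,0,0]],"roll":[0.1,0.2,0.3,0.4,0.5],"fingers":[1,1,1,1,1]}' 60 && python3 -m handwheel '{"slide":[[0,0,0],[0,0,0],[0,0,0],[0,0,0],[0,0,0]],"roll":[0.12,0.24,0.36,0.48,0.53],"fingers":[1,1,1,1,1]}' 60;  python3 - <<'E'
from workcell import robot
from h import *
d=robot.read_camera("scene");im=d["image"]
cv2.imwrite("pics/turned.png",cv2.resize(im[180:300,340:500],(800,600),interpolation=cv2.INTER_CUBIC)[:,:,::-1])
s=robot.get_state();print(s['ee_pos'],s['tcp_rot'],s['wrist_force'],s['ft_torque'])
E
```

```text
t: 4.75
ee_pos: [0.5328, -0.1016, 0.1002]
tcp_rot: [179.9, 0.1, 84.7]
wrist_force: [-1.6, -3.5, 10.0]
gripper_width: 0.155
grasp_force: 62.5
t: 5.25
ee_pos: [0.5332, -0.1019, 0.1004]
tcp_rot: [179.8, -0.0, 54.3]
wrist_force: [0.8, -4.7, 8.7]
gripper_width: 0.153
grasp_force: 62.5
[ 0.53323472 -0.10182468  0.10040973] [ 1.79829490e+02 -8.66228964e-03  5.42191654e+01] [ 0.1812647  -4.48912791  9.07712606] [-1.0474025  -0.32562966 -0.0094409 ]
```

View pics/turned.png

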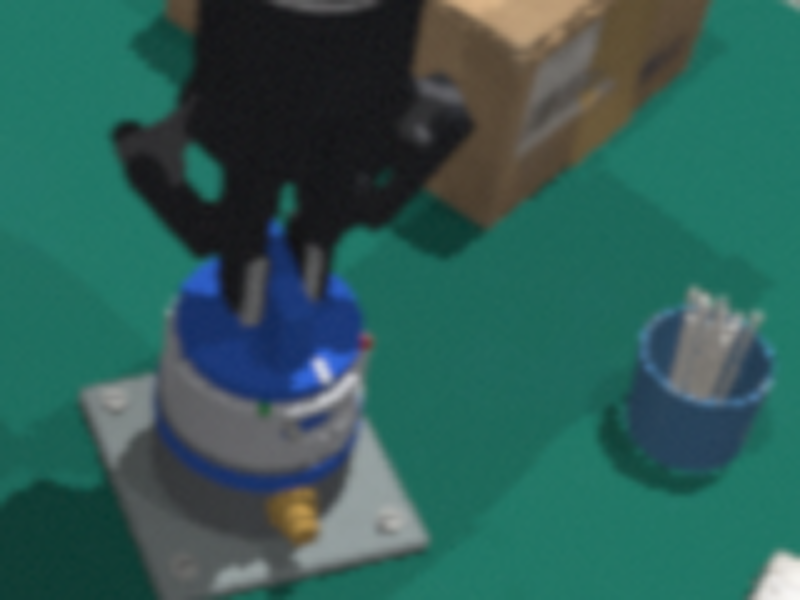

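The bar has turned about 88°: its mark is now at crop (322,368), next to the housing scale, and the cap is still pressed. I let go, then lift away.

```bash
python3 -m handwheel '{"slide":[[0,0,0],[0,0,0],[0,0,0],[0,0,0],[0,0,0]],"roll":[0,0,0,0,0],"fingers":[-1,-1,-1,-1,-1]}' && python3 -m handwheel '{"slide":[[0,0,0],[0,0,-1],[0,0,-3],[0,0,-6],[0,0,-10]],"roll":[0,0,0,0,0],"fingers":[-1,-1,-1,-1,-1]}' && python3 -m handwheel '{"slide":[[0,0,-3],[-3,0,-5],[-7,0,-5],[-11,0,-5],[-15,0,-5]],"roll":[0,0,0,0,0],"fingers":[-1,-1,-1,-1,-1]}';  python3 - <<'E'
from workcell import robot
from h import *
for n in("scene","top"):
    d=robot.read_camera(n);np.savez(n+"2.npz",**d);im=d["image"]
a=np.load("scene2.npz")["image"][180:300,340:500];b=np.load("top2.npz")["image"][162:252,340:460]
cv2.imwrite("pics/end.png",np.hstack([cv2.resize(a,(400,300),interpolation=3),cv2.resize(b,(400,300),interpolation=3)])[:,:,::-1])
d=dict(np.load("top2.npz"));im=d["image"];S=8
crop=cv2.resize(im[186:228,380:422],None,fx=S,fy=S,interpolation=3)
m=cv2.erode(cv2.resize(blue(im,(380,422,186,228))[186:228,380:422],None,fx=S,fy=S),np.ones((25,25)))
L=cv2.HoughLinesP(cv2.Canny(cv2.cvtColor(crop,cv2.COLOR_RGB2GRAY),20,50)&m,1,np.pi/360,25,minLineLength=70,maxLineGap=15)
for l in ([] if L is None else L[:,0]):
    x,y=[ray(d,((l[i]+.5)/S+379.5,(l[i+1]+.5)/S+185.5),.133) for i in(0,2)];v=y-x
    print(np.degrees(np.arctan2(v[1],v[0])).round(1)%180)
E
```

```text
t: 5.8
ee_pos: [0.532, -0.101, 0.0992]
tcp_rot: [-180.0, 0.0, 54.6]
wrist_force: [0.1, 0.3, 0.3]
gripper_width: 0.976
grasp_force: 0.0
t: 6.3
ee_pos: [0.5313, -0.1009, 0.2]
tcp_rot: [-179.9, 0.0, 54.6]
wrist_force: [1.2, -0.2, 0.0]
gripper_width: 1.001
grasp_force: 0.0
t: 6.8
ee_pos: [0.4443, -0.2243, 0.2503]
tcp_rot: [179.9, -0.0, 54.6]
wrist_force: [0.9, -1.3, -0.2]
gripper_width: 1.003
grasp_force: 0.0
89.3
89.3
89.3
89.3
89.3
89.3
89.3
89.3
178.4
89.3
178.5
178.5
54.7
89.4
89.3
```

View pics/end.png

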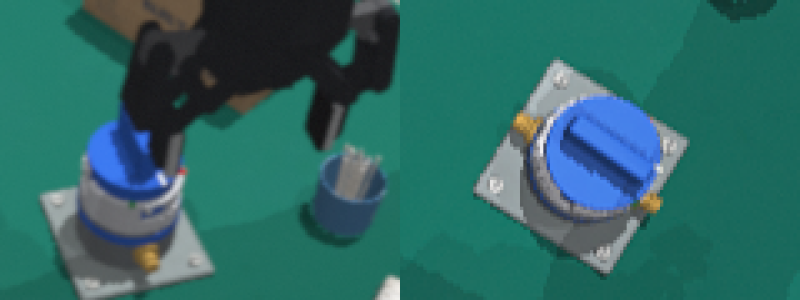

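The top view shows the cap turned about 88° (bar at 54.7°) and free of the gripper. I move clear and check the cap height.

```bash
python3 -m handwheel '{"slide":[[-2,0,-3],[-4,0,-6],[-6,0,-8],[-8,0,-8],[-8,0,-8]],"roll":[0,0,0,0,0],"fingers":[-1,-1,-1,-1,-1]}';  python3 - <<'E'
from workcell import robot
from h import *
d=robot.read_camera("scene");im=d["image"];o=np.load("scene0.npz")["image"]
cv2.imwrite("pics/end2.png",np.hstack([cv2.resize(x[200:290,350:440],(400,400),interpolation=3) for x in(o,im)])[:,:,::-1])
# lowest blue pixel of the cap disc near its centre columns, before and now
for x in(o,im):
    m=blue(x,(370,420,215,262)); print([int(np.where(m[:,c])[0].max()) for c in range(380,412,4)])
for z in(.106,.101,.091):
    u=d["K"]@(d["R"]@np.array([.533-.0,-.102,z])+d["t"]);print(z,u[:2]/u[2])
E
```

```text
t: 7.4
ee_pos: [0.3983, -0.2897, 0.3304]
tcp_rot: [179.9, 0.0, 54.5]
wrist_force: [0.6, 1.4, -0.5]
gripper_width: 1.0
grasp_force: 0.0
[254, 257, 258, 259, 259, 258, 257, 252]
[254, 257, 258, 259, 259, 258, 257, 253]
0.106 [394.07917575 237.59490859]
0.101 [393.83168063 239.3871043 ]
0.091 [393.3421261  242.93213395]
```

View pics/end2.png

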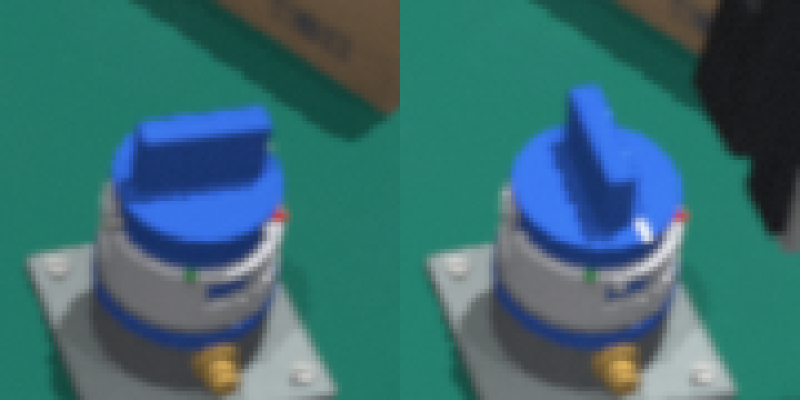

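```bash
python3 - <<'E'
from h import *
s=dict(np.load("scene0.npz"));t=dict(np.load("top0.npz"));t2=dict(np.load("top2.npz"))
C=np.array([.533,-.102])
def an(n,d,uv,z):
    v=ray(d,uv,z)[:2]-C;print(n,"r",np.hypot(*v).round(4),"ang",np.degrees(np.arctan2(v[1],v[0])).round(1))
an("white0",t,(405.4,192.4),.106)
an("white1 scene",s,(404,251.7),.101)
an("white1 top",t2,(340+260*.3,162+168*.3),.101)
for z in(.085,.09,.095): an("green",s,(392.8,261.9),z);an("red",s,(412.8,248.4),z)
E
```

```text
white0 r 0.0323 ang -18.4
white1 scene r 0.0341 ang -110.8
white1 top r 0.0373 ang -106.5
green r 0.0415 ang -144.3
red r 0.0375 ang -60.9
green r 0.0457 ang -144.8
red r 0.0376 ang -67.8
green r 0.0499 ang -145.3
red r 0.0382 ang -74.5
```

The cap turned about 88–90° by both measures: the bar, and the mark from -18° to about -108°. It sits about 5 mm lower than before, which is the locked height.

```bash
python3 -c "
from workcell import robot
print(robot.close_job())"
```

```text
the job is handed in; nothing more can be done
None
```

I pressed the blue cap down about 12 mm, turned it about 88° clockwise and let go; the pictures show it holding about 5 mm below its unlocked height, as it should when locked, I left the yellow pot alone, and the job is handed in with the arm clear at about 7.5 s (the judge's result was not shown).

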